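# Span the bench scale with its check weight

## Task

Re-span the bench scale with its check weight: swing the lid of the grey weight case over until it stays open by itself, lift out the larger of the two weights and set it down gently, upright, inside the circle scribed in the middle of the scale's pan, and let go. With the weight resting there, press the scale's large push button fully down and release it, leaving the weight on the pan; do not press the small push button, and leave the small weight in its well and the loose parts behind where they are.

Things in the scene. Friction and masses are not known exactly. Their poses are not given: they have to be found in the camera images.
- scale: white bench scale, fixed, 270 mm deep (x) x 230 wide (y), origin at the centre of its underside on the bench, its front (-x) towards the robot, z up. Housing top at z 46 mm; the front 70 mm is the console with a tilted display (highest point 63 mm) at +y and two round black push buttons at -y; behind it the square steel pan
- pan_centre (a point): centre of the top face of the scale's flat steel pan, 68 mm above the bench; pan 190 mm (x) x 214 mm (y), rigid; a circle of 80 mm inside diameter is scribed about this point
- cal_button_top (a point): centre of the flat top of the large push button (cap diameter 28 mm, in a collar of 44 mm), about 70 mm above the bench when up; its cap stands 10 mm above its collar and goes straight down 6 mm; it lies 134 mm in front (-x) and 78 mm to the -y side of the pan's centre, in the scale's frame
- cal_button (a joint): travel of the large push button, 0 = up, 0.006 m = fully down; spring: 1.5 N to start it moving, 5 N fully down, comes up by itself
- tare_button (a joint): travel of the small push button (cap diameter 16 mm), 0 = up, 0.004 m = fully down by 3 N; its centre lies 54 mm from the large button's towards +y of the scale; not to be pressed
- case: grey clamshell weight case, fixed, base 112 mm (x) x 184 (y) x 58 high, walls 5 mm, open on top under its lid; origin at the centre of its underside, z up, its front (-x) towards the robot. Black insert inside, top 27 mm above the bench, with two round wells 20 mm deep (2 mm play all round): the large weight's at x -4, y +40 mm, the small weight's at x -4, y -44 mm in the case frame
- case_lid (a joint): angle of the case's lid (24 mm high shell, about 0.2 kg) on the hinge along the top of the case's back wall: 0 = shut, 2.0 rad = wide open against its stop; a free hinge: its balance point is at about 1.28 rad; short of it the lid falls shut, from about 1.35 rad on it goes to the stop by itself; shut but not latched at the start
- lid_hinge (a point): middle of the lid's hinge axis, at the top of the case's back wall, 56 mm behind the case's centre and 58.5 mm above the bench; the axis runs along the case's y, the front of the lid rises as it opens
- lid_tab (a point): grip point on the lid's lift tab, moving with the lid: a tab 26 mm wide (along y), 9 mm thick, standing 26 mm out (-x) from the lower edge of the lid's front wall; black, the rest of the case grey; this point lies midway in its width and thickness, 20 mm out from that wall, 132 mm from the hinge axis and 6 mm above it when shut; free on both sides and below
- weight_large: the larger steel check weight (0.5 kg), upright: cylinder 38 mm diameter x 46 mm high, then a neck and a knob of 24 mm diameter, 66 mm high in all; origin at the centre of its underside, z up; at the start its underside is 7 mm above the bench in the well
- weight_small: the smaller steel weight (0.2 kg) of the same form: cylinder 28 mm diameter x 33 mm, knob 17 mm, 49 mm high in all; origin at the centre of its underside; stays in its well
- angle_bracket: loose aluminium angle bracket, foot 40 x 60 mm, 50 mm high, behind the work; origin at the centre of its underside
- bolt_1: loose hex bolt, 69 mm long, lying behind the work; origin at the centre of its underside
- bushing_2: loose grey ring-shaped bushing, 42 mm diameter, 14 mm high, behind the work; origin at the centre of its underside

How it is judged (in metres and radians):
On the way, in this order (a step that is already met when the one before it is completed fails the run):
1. the lid stands open past its balance point by itself, no longer touched (value of joint case_lid above 1.6 rad and contact force between each of the arm, the fingers and case_lid below 0.2 N), for 0.2 s.
2. the large weight stands upright inside the circle on the pan, let go (horizontal distance between weight_large and pan_centre below 0.022 m and z of weight_large in the frame of pan_centre below 0.003 m and angle between weight_large's own z axis and vertical below 0.08 rad and contact force between the fingers and weight_large below 0.2 N and linear speed of weight_large below 0.02 m/s), for 0.2 s.
3. the large push button is fully down while the weight rests on the pan (value of joint cal_button above 0.0054 m and horizontal distance between weight_large and pan_centre below 0.022 m and z of weight_large in the frame of pan_centre below 0.003 m), for 0.1 s.
At the end, for the whole second after the job is handed in: Large button fully pressed (within 0.6 mm) with the weight on the pan, now up (within 1 mm); large weight at rest, upright (0.08 rad), inside the circle (axis within 22 mm of the pan centre); lid open over 1.6 rad; small weight within 10 mm of its start (value of joint cal_button below 0.001 m and value of joint case_lid above 1.6 rad and horizontal distance between weight_large and pan_centre below 0.022 m and z of weight_large in the frame of pan_centre between -0.003 and 0.003 m and angle between weight_large's own z axis and vertical below 0.08 rad and linear speed of weight_large below 0.02 m/s and distance of weight_small from where it was at the start of the episode below 0.01 m); the robot touches nothing.
It fails at once if the weight is dropped on the scale: let go more than 6 mm above the pan (contact force between the fingers and weight_large below 0.1 N and z of weight_large in the frame of pan_centre above 0.006 m and horizontal distance between weight_large and pan_centre below 0.1 m).
It fails at once if the small push button is pressed (value of joint tare_button above 0.0015 m).
It fails at once if the large push button is pressed while the weight is not on the pan (value of joint cal_button above 0.003 m and horizontal distance between weight_large and pan_centre above 0.04 m).
It fails at once if the small weight is taken out of its well (distance of weight_small from where it was at the start of the episode above 0.02 m).
It fails at once if a loose part behind the work is moved (distance of any of angle_bracket, bolt_1, bushing_2 from where it was at the start of the episode above 0.03 m).
It also fails if it takes over 67 s, if anything falls off the work surface, if the arm or the gripper's body presses on something with over 40 N, if the wrist force passes 120 N, or if a joint passes its speed limit or range.

## Robot

A 7-joint arm with a two-finger parallel gripper is mounted at the origin on a cart in front of the work surface, level with it; the furniture and walls round the work are solid. World frame = base frame: x ahead of the robot, y to its left, z up, the work surface at z = 0. Lengths are in m, angles in degrees, forces in N, time in s.
With the tool pointing down it reaches from about 0.425 to 0.875 m from the base axis. Payload 4.7 kg.
Tool frame: the origin (TCP) lies at the very end of the fingers, on their centre line; the grasp point (between the pads) lies 19 mm behind it; z points along the fingers, y is the line along which they close (so a half turn about z gives the same grasp; the last joint's range is limited). The gripper opens to 87 mm and grips with 3 to 60 N. Pads are 19 mm wide; open, the fingers measure 117 mm over their backs; the gripper's body (75 mm by 190 mm) begins 51 mm behind the grasp point.
Start: joints at [-69.208, 18.392, -4.016, 83.108, 1.295, 78.541, -3.26], TCP at [0.222, 0.611, 0.223] pointing down, gripper open.
Joint ranges: [-163.93, 163.93], [-17.29, 119.83], [-79.2, 71.16], [3.27, 140.29], [-89.18, 269.18], [5.43, 117.66], [-154.24, 154.24]. Speed limits (degrees/s): [147.25, 147.25, 180, 180, 180, 180, 180].

## Interface

Orientations are given as [roll, pitch, yaw] about the fixed x, y, z axes, in that order (R = Rz(yaw) Ry(pitch) Rx(roll)).
In Python, from cell import get_obs, eyes, env gives the robot as it stands.
- The arm moves only by the tool servo_tool, never from a script. Its argument "series" is a list that holds one entry, the list of rows, each a list of 7 numbers: the shift along the tool's x, y, z in units of 300 mm (1.0 is 300 mm), then the turn, a rotation vector about the tool's x, y, z in units of pi rad (1.0 is pi rad), then the opening, from 0 (shut) to 1 (fully open). In form: [[[tx, ty, tz, wx, wy, wz, gripper], ...]]. A call has 1 to 12 rows; each row is the pose to reach, as a shift and turn from the pose commanded when the call began, along the tool's axes at that moment, turning the shorter way round; what a row does not reach only later rows make up. A row lasts 1/12 s, in which the tool goes at most 41.7 mm and 7.16 degrees, less where a joint would pass 70% of its speed; a pose out of reach is approached as far as the arm can. A call with a number of a shift or a turn outside -1 to 1 is refused whole. A call with a gripper value outside its range is refused whole. The fingers move at their own pace and stop on an object; "grip_force" is the grip in N (left out, the last holds). Time passes only in rows, so rows that repeat a pose let the fingers close. It gives the time, the measured TCP pose, the force, the opening and the grip force at its end, in the units of the state.
- get_obs(): the state, without advancing time (a new reading comes with each control period).
- eyes.read_camera(name): name is "side" or "top"; returns a dict with "frame" (480x640x3 uint8, red, green, blue), "depth" (480x640 float32, m along the optical axis (not along the pixel's ray), 0 where there is no reading), "fx", "fy", "cx", "cy" (pixels), "distortion" ([k1, k2, p1, p2, k3] as OpenCV has them; the pictures are not rectified), "origin" and "rotation" of the camera in the world. Camera axes: x right, y down, z forward; pixel columns grow to the right and rows downward; lengths in m; the calibration is good to about 2 mm. A picture is of the moment at which its call begins.
- env.sign_off(): hands the job in; it is judged then, once.
The state is a dict: "time_s": time; "qpos": joint angles; "joint_velocities": joint speeds; "effort": joint torques, N m; "tool_pos": TCP position; "tool_rot": TCP orientation; "force": force on the tool from outside, world axes, zero at the start; "wrist_torque": the same for the moment, N m; "grip_width": finger opening in m; "grasp_force": force on a finger pad.
Only numpy, scipy, OpenCV 4.12 (cv2) and the standard library are available. Lean on these libraries where they do the work, as an engineer would, in place of code of your own. Each camera call takes 0.05 s, during which the arm holds its last target. There are 200 camera calls.

## Working session

There is one attempt and no reset: what is moved stays moved. The work goes in short steps, Python scripts to look and compute and a tool call to move; the robot and the scene stay as the last step left them, time stands still between calls to the robot, and variables do not carry over. Pictures are saved under pics/ and viewed, at most 10 in all, crops included, and the job is handed in when it is done.

Besides the shell and the picture viewer there is one more tool, called after "Emit:" as a command line: name --argument value ..., lists and objects as JSON in quotes. servo_tool: Moves the arm, as the interface text tells. Shifts and turns lie within -1 to 1; 1 stands for 300 mm of shift or pi rad of turn. Its arguments: {"type":"object","properties":{"series":{"type":"array"},"grip_force":{"type":"number"}},"required":["series"]}

```bash
mkdir -p pics
cat > h.py <<'E'
import numpy as np,cv2
from cell import get_obs,eyes,env
def grab(n):
    c=eyes.read_camera(n);np.savez(f'{n}.npz',**c);return c
def save(c,fn): cv2.imwrite('pics/'+fn,c['frame'][:,:,::-1])
def K(c): return np.array([[c['fx'],0,c['cx']],[0,c['fy'],c['cy']],[0,0,1]],float)
def rays(c,uv):
    p=cv2.undistortPoints(np.array(uv,float).reshape(-1,1,2),K(c),np.array(c['distortion'],float)).reshape(-1,2)
    return np.c_[p,np.ones(len(p))]@np.array(c['rotation']).T
def plane(c,uv,z):
    d=rays(c,uv);o=np.array(c['origin']);return o+d*((z-o[2])/d[:,2])[:,None]
def cloud(c):
    v,u=np.mgrid[0:480,0:640];r=rays(c,np.c_[u.ravel(),v.ravel()])
    P=np.array(c['origin'])+r*c['depth'].reshape(-1,1);P[c['depth'].ravel()==0]=np.nan
    return P.reshape(480,640,3)
E
python3 - <<'E'
from h import *
for n in('top','side'):
    c=grab(n);save(c,n+'0.png');print(n,c['origin'],c['rotation'],c['fx'],c['distortion'])
print(get_obs())
E
```

```text
top [ 0.51144565 -0.01627566  1.06616913] [-175.0244659    -1.14227532  -91.35381608] 483.7661254615043 [-0.11419753  0.          0.          0.          0.        ]
side [ 0.34188818 -0.67332792  0.59399775] [-125.52539955    0.8673557   -23.04606655] 450.69079337804726 [0.03501364 0.         0.         0.         0.        ]
{'time_s': 0.1, 'qpos': array([-69.20692468,  18.43479541,  -4.01559033,  83.16794845,
         1.29456382,  78.54015154,  -3.25957833]), 'joint_velocities': array([-0.01684026, -0.09748468, -0.02582409, -0.10252701,  0.06095586,
       -0.02222083,  0.03659324]), 'effort': array([ 6.60577734e-05, -4.92573631e+01, -4.05766061e-01, -3.13396096e+01,
       -6.41844794e-02,  3.94738815e-02,  8.84460837e-05]), 'tool_pos': array([0.22203056, 0.61038009, 0.22157076]), 'tool_rot': array([-1.79902311e+02,  4.97755967e-03,  1.60016915e+02]), 'force': array([ 0.10903706,  1.2578583 , -0.67078682]), 'wrist_torque': array([ 0.01453166,  0.04845192, -0.02707849]), 'grasp_force': 0.0, 'grip_width': 0.08706272905431209}
```

```bash
cat >> h.py <<'E'
from scipy.spatial.transform import Rotation as Ro
def RM(c): return Ro.from_euler('xyz',c['rotation'],degrees=True).as_matrix()
def rays(c,uv):
    p=cv2.undistortPoints(np.array(uv,float).reshape(-1,1,2),K(c),np.array(c['distortion'],float)).reshape(-1,2)
    return np.c_[p,np.ones(len(p))]@RM(c).T
E
python3 - <<'E'
from h import *
for n in('top','side'):
    c=dict(np.load(n+'.npz'));P=cloud(c);np.save(n+'P.npy',P);z=P[...,2]
    print(n,np.nanpercentile(z,[1,10,30,50,70,90]))
E
```

```text
top [-8.56622697e-01 -8.47128093e-01 -1.02411607e-03  8.30184055e-04
  2.99298605e-03  5.13253910e-02]
side [-8.54334198e-01 -6.44773397e-01 -1.10901661e-03  3.71986465e-04
  2.46679040e-02  2.07594683e-01]
```

View pics/top0.png

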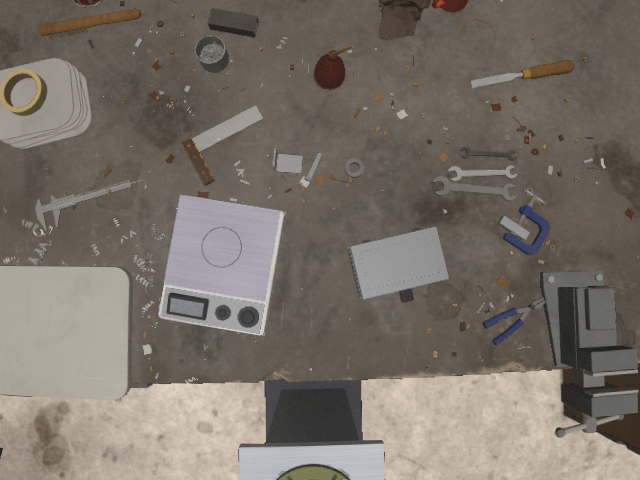

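View pics/side0.png

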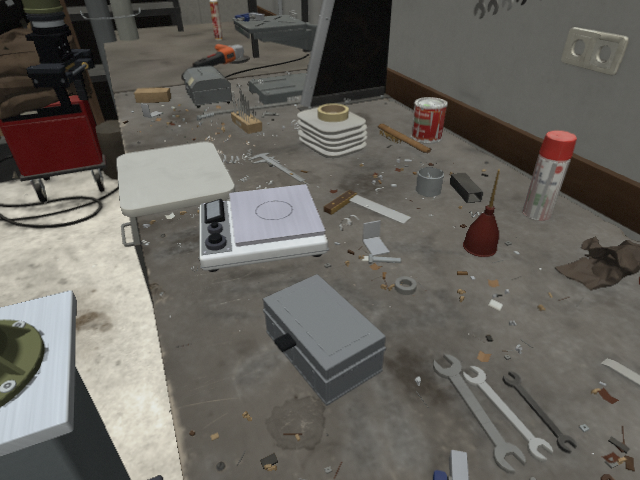

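Top view: scale circle at (221,247), large button (248,317), small (222,312); case lid centred at (398,262) with its tab at (406,296). The side view agrees (tab 286,342).

Run:
```python
from h import *
T=dict(np.load('top.npz'));S=dict(np.load('side.npz'));PT=np.load('topP.npy');PS=np.load('sideP.npy')
def rect(P,z0,z1,xr,yr,name):
    m=(P[...,2]>z0)&(P[...,2]<z1)&(P[...,0]>xr[0])&(P[...,0]<xr[1])&(P[...,1]>yr[0])&(P[...,1]<yr[1])
    q=P[m];r=cv2.minAreaRect(q[:,:2].astype(np.float32));print(name,m.sum(),'z',np.median(q[:,2]).round(4),'c',np.round(r[0],4),np.round(r[1],4),r[2]);return q
for n,P in(('top',PT),('side',PS)):
    rect(P,.072,.095,(.3,.75),(-.4,-.05),n+' lid');rect(P,.063,.073,(.35,.75),(.02,.4),n+' pan')
# dark objects, top
for n,c,P in(('top',T,PT),('side',S,PS)):
    g=cv2.cvtColor(c['frame'],cv2.COLOR_RGB2GRAY)
    m=((g<70)&(P[...,2]>.035)&(P[...,0]>.3)&(P[...,0]<.75)&(P[...,1]>-.4)&(P[...,1]<.35)).astype(np.uint8)
    k,l,s,ce=cv2.connectedComponentsWithStats(m)
    for i in range(1,k):
        if s[i,4]>15:print(n,s[i],ce[i].round(1),np.nanmedian(P[l==i],0).round(4),'zmax',np.nanpercentile(P[l==i][:,2],95).round(4))
for n,c,w in(('top',T,(190,215,255,280)),('side',S,(245,190,305,230))):
    g=cv2.cvtColor(c['frame'],cv2.COLOR_RGB2GRAY)[w[1]:w[3],w[0]:w[2]]
    bh=cv2.morphologyEx(g,cv2.MORPH_BLACKHAT,np.ones((9,9)))
    m=(bh>25).astype(np.uint8);k,l,s,ce=cv2.connectedComponentsWithStats(m,connectivity=8)
    i=1+np.argmax(s[1:,4]);v,u=np.where(l==i);e=cv2.fitEllipse(np.c_[u,v].astype(np.float32));q=plane(c,[[e[0][0]+w[0],e[0][1]+w[1]]],.068)
    pts=plane(c,np.c_[u+w[0],v+w[1]],.068);(x,y),r=cv2.minEnclosingCircle(pts[:,:2].astype(np.float32));print(n,'circle',s[i,4],e,q,x,y,r)
for n,w in (('top',(205,295,270,335)),('side',(195,195,240,260))):
    c=T if n=='top' else S
    cv2.imwrite(f'pics/crop_{n}.png',cv2.resize(c['frame'][w[1]:w[3],w[0]:w[2],::-1],None,fx=8,fy=8,interpolation=cv2.INTER_CUBIC))
```

```text
top lid 4850 z 0.0835 c [ 0.5304 -0.1941] [0.1354 0.1846] 11.974607467651367
top pan 9555 z 0.0686 c [0.5548 0.181 ] [0.2161 0.2473] 79.1026611328125
side lid 6292 z 0.0826 c [ 0.5406 -0.1911] [0.1135 0.1881] 12.044989585876465
side pan 4418 z 0.0679 c [0.5575 0.1789] [0.2179 0.2409] 78.51718139648438
top [399 289  15  13 142] [406.1 295.1] [ 0.4742 -0.2043  0.0697] zmax 0.0725
top [167 293  41  27 303] [188.1 303.5] [0.4734 0.2459 0.06  ] zmax 0.0647
top [218 309   9   8  55] [221.7 312.5] [0.4467 0.1752 0.0668] zmax 0.0708
top [240 310  15  15 143] [247.  316.6] [0.4389 0.1233 0.07  ] zmax 0.0731
side [204 199  23  51 621] [215.5 229.3] [0.4447 0.1641 0.0594] zmax 0.0699
side [ 264  302  121   90 1857] [321.6 354.4] [ 0.5025 -0.2722  0.0656] zmax 0.0776
top circle 69 ((30.903614044189453, 32.02840042114258), (39.32597351074219, 40.51050567626953), 47.14838790893555) [[0.58217809 0.17589926 0.068     ]] 0.5800901651382446 0.16738805174827576 0.04126467928290367
side circle 16 ((18.743755340576172, 29.201343536376953), (2.1512629985809326, 8.402265548706055), 104.80036163330078) [[0.55033354 0.14537683 0.068     ]] 0.5579014420509338 0.1496562957763672 0.018448516726493835
```

```bash
cat >> h.py <<'E'
def rel(p,yaw,tilt=0,p0=None):
    "row units from measured pose to TCP p, tool down with yaw"
    o=get_obs();R0=Ro.from_euler('xyz',o['tool_rot'],degrees=True);R1=Ro.from_euler('xyz',[180,tilt,yaw],degrees=True)
    s=R0.inv().apply(np.array(p)-o['tool_pos'])/.3;w=(R0.inv()*R1).as_rotvec()/np.pi
    print('t',round(o['time_s'],2),'pos',o['tool_pos'].round(4),o['tool_rot'].round(1),'-> row',s.round(3),w.round(3))
E
python3 - <<'E'
from h import *
T=dict(np.load('top.npz'));S=dict(np.load('side.npz'));PT=np.load('topP.npy');PS=np.load('sideP.npy')
for n,P in(('top',PT),('side',PS)):
    m=(P[...,2]>.078)&(P[...,2]<.09)&(abs(P[...,0]-.53)<.2)&(abs(P[...,1]+.2)<.15)
    q=P[m];print(n,'lid',[np.round(a,4) for a in cv2.minAreaRect(q[:,:2].astype(np.float32))],q[:,2].mean())
    m=(abs(P[...,2]-.068)<.003)&(P[...,0]>.48)&(P[...,0]<.75)&(P[...,1]>.04)&(P[...,1]<.35)
    q=P[m];print(n,'pan',[np.round(a,4) for a in cv2.minAreaRect(q[:,:2].astype(np.float32))],q[:,2].mean())
print('btn',plane(T,[[247,316.6]],.0695),'tare',plane(T,[[221.7,312.5]],.068),'tab',plane(T,[[406.1,295.1]],.069))
for n,c,w in(('top',T,(190,215,255,280)),('side',S,(245,190,305,230))):
    g=cv2.cvtColor(c['frame'],cv2.COLOR_RGB2GRAY)[w[1]:w[3],w[0]:w[2]]
    bh=cv2.morphologyEx(g,cv2.MORPH_BLACKHAT,np.ones((7,7)));v,u=np.where(bh>15)
    P=plane(c,np.c_[u+w[0],v+w[1]],.068)[:,:2]
    best=max((( (abs(np.hypot(*(P-[x,y]).T)-.0405)<.002).sum(),x,y) for x in np.arange(.56,.60,.001) for y in np.arange(.155,.195,.001)))
    k=P[abs(np.hypot(*(P-best[1:]).T)-.0405)<.004];A=np.c_[2*k,np.ones(len(k))];s=np.linalg.lstsq(A,(k**2).sum(1),rcond=None)[0]
    print(n,'circle',best,len(k),s[:2],np.sqrt(s[2]+s[0]**2+s[1]**2))
rel([.45,.45,.25],86);rel([.455,-.205,.20],12)
E
```

```text
top lid [array([ 0.5418, -0.1915]), array([0.1121, 0.1844]), np.float64(12.3734)] 0.08349575965108814
top pan [array([0.5716, 0.1775]), array([0.2156, 0.2131]), np.float64(79.3698)] 0.06841619719488409
side lid [array([ 0.5406, -0.1911]), array([0.1135, 0.1881]), np.float64(12.045)] 0.08259445419751194
side pan [array([0.582 , 0.1744]), array([0.2182, 0.1894]), np.float64(79.3472)] 0.06791278340235042
btn [[0.43829201 0.12335774 0.0695    ]] tare [[0.44749756 0.1755341  0.068     ]] tab [[ 0.47412759 -0.20467749  0.069     ]]
top circle (np.int64(188), np.float64(0.5830000000000001), np.float64(0.17600000000000002)) 201 [0.58284174 0.17552927] 0.04095745421484308
side circle (np.int64(99), np.float64(0.5830000000000001), np.float64(0.17500000000000002)) 118 [0.58303396 0.17492895] 0.040890559049546346
t 0.1 pos [0.222  0.6104 0.2216] [-179.9    0.   160. ] -> row [-0.897 -0.243 -0.094] [-0.     0.     0.411]
t 0.1 pos [0.222  0.6104 0.2216] [-179.9    0.   160. ] -> row [-1.659 -2.289  0.076] [-0.     0.001  0.822]
```

Emit:
servo_tool --series '[[[-0.9,-0.24,-0.09,0,0,0.41,1],[-0.9,-0.24,-0.09,0,0,0.41,1],[-0.9,-0.24,-0.09,0,0,0.41,1],[-0.9,-0.24,-0.09,0,0,0.41,1],[-0.9,-0.24,-0.09,0,0,0.41,1],[-0.9,-0.24,-0.09,0,0,0.41,1],[-0.9,-0.24,-0.09,0,0,0.41,1],[-0.9,-0.24,-0.09,0,0,0.41,1],[-0.9,-0.24,-0.09,0,0,0.41,1],[-0.9,-0.24,-0.09,0,0,0.41,1],[-0.9,-0.24,-0.09,0,0,0.41,1],[-0.9,-0.24,-0.09,0,0,0.41,1]]]'

```text
time_s: 1.1
tool_pos: [0.4511, 0.4507, 0.249]
tool_rot: [-180.0, 0.1, 86.2]
force: [-1.2, 0.2, -0.1]
grip_width: 0.0871
grasp_force: 0.0
```

Run:
```python
from h import *
rel([.53,.15,.24],40);o=get_obs();print(o['qpos'].round(1),o['force'])
```

```text
t 1.1 pos [0.4511 0.4507 0.249 ] [-1.80e+02  1.00e-01  8.62e+01] -> row [-0.982  0.329  0.031] [-0.     0.     0.256]
[-57.8  16.3  13.1  83.3  -3.7  80.9 -48.5] [-1.21129199  0.18474862 -0.14995632]
```

Emit:
servo_tool --series '[[[-0.98,0.33,0.03,0,0,0.256,1],[-0.98,0.33,0.03,0,0,0.256,1],[-0.98,0.33,0.03,0,0,0.256,1],[-0.98,0.33,0.03,0,0,0.256,1],[-0.98,0.33,0.03,0,0,0.256,1],[-0.98,0.33,0.03,0,0,0.256,1],[-0.98,0.33,0.03,0,0,0.256,1],[-0.98,0.33,0.03,0,0,0.256,1],[-0.98,0.33,0.03,0,0,0.256,1],[-0.98,0.33,0.03,0,0,0.256,1]]]'

```text
time_s: 1.93
tool_pos: [0.5308, 0.1499, 0.2406]
tool_rot: [-180.0, -0.0, 40.0]
force: [-0.3, 1.6, 0.1]
grip_width: 0.0869
grasp_force: 0.0
```

Run:
```python
from h import *
rel([.467,-.11,.16],12.2);o=get_obs();print(o['qpos'].round(1),o['force'])
```

```text
t 1.93 pos [0.5308 0.1499 0.2406] [-180.   -0.   40.] -> row [-0.72   0.526  0.268] [-0.    -0.     0.155]
[-44.4   5.9  28.   96.8  -2.8  78.1 -65.9] [-0.26787271  1.62842832  0.07736201]
```

Emit:
servo_tool --series '[[[-0.72,0.526,0.268,0,0,0.155,0.7],[-0.72,0.526,0.268,0,0,0.155,0.7],[-0.72,0.526,0.268,0,0,0.155,0.7],[-0.72,0.526,0.268,0,0,0.155,0.7],[-0.72,0.526,0.268,0,0,0.155,0.7],[-0.72,0.526,0.268,0,0,0.155,0.7],[-0.72,0.526,0.268,0,0,0.155,0.7],[-0.72,0.526,0.268,0,0,0.155,0.7],[-0.72,0.526,0.268,0,0,0.155,0.7],[-0.72,0.526,0.268,0,0,0.155,0.7]]]'

```text
time_s: 2.77
tool_pos: [0.4681, -0.1065, 0.1603]
tool_rot: [-180.0, -0.0, 12.4]
force: [0.0, -0.3, -0.3]
grip_width: 0.0611
grasp_force: 0.0
```

Run:
```python
from h import *
rel([.465,-.208,.12],12.2);rel([.465,-.208,.055],12.2);o=get_obs();print(o['qpos'].round(1),o['force'])
```

```text
t 2.77 pos [ 0.4681 -0.1065  0.1603] [-180.    -0.    12.4] -> row [-0.083  0.328  0.134] [-0.    -0.     0.001]
t 2.77 pos [ 0.4681 -0.1065  0.1603] [-180.    -0.    12.4] -> row [-0.083  0.328  0.351] [-0.    -0.     0.001]
[-31.7  -1.4  41.3 112.5   0.9  68.5 -68.3] [ 0.00075133 -0.27846293 -0.34135829]
```

Emit:
servo_tool --series '[[[-0.083,0.328,0.13,0,0,0,0.7],[-0.083,0.328,0.13,0,0,0,0.7],[-0.083,0.328,0.13,0,0,0,0.7],[-0.083,0.328,0.13,0,0,0,0.7],[-0.083,0.328,0.2,0,0,0,0.7],[-0.083,0.328,0.27,0,0,0,0.7],[-0.083,0.328,0.33,0,0,0,0.7],[-0.083,0.328,0.35,0,0,0,0.7],[-0.083,0.328,0.35,0,0,0,0.7]]]'

```text
time_s: 3.52
tool_pos: [0.4638, -0.2076, 0.0539]
tool_rot: [-179.9, 0.2, 12.5]
force: [-0.4, 0.6, -0.7]
grip_width: 0.0607
grasp_force: 0.0
```

Run:
```python
from h import *
rel([.465,-.208,.055],12.2);c=grab('top');d=grab('side')
cv2.imwrite('pics/a1.png',np.hstack([cv2.resize(c['frame'][200:330,330:480],(400,347)),cv2.resize(d['frame'][230:410,200:400],(385,347))])[:,:,::-1])
```

```text
t 3.52 pos [ 0.4638 -0.2076  0.0539] [-179.9    0.2   12.5] -> row [ 0.004  0.002 -0.004] [-0.     0.001  0.001]
```

View pics/a1.png

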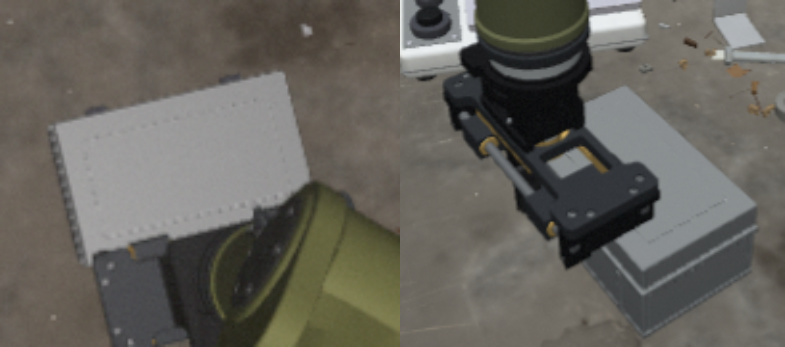

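Emit:
servo_tool --series '[[[0,0,0,0,0,0,0.1],[0,0,0,0,0,0,0.1],[0,0,0,0,0,0,0.1],[0,0,0,0,0,0,0.1],[0,0,0,0,0,0,0.1],[0,0,0,0,0,0,0.1]]]' --grip_force 15

```text
time_s: 4.12
tool_pos: [0.4637, -0.2095, 0.0553]
tool_rot: [-179.9, -0.0, 12.2]
force: [-1.2, 9.3, 3.4]
grip_width: 0.0286
grasp_force: 4.7
```

Emit:
servo_tool --series '[[[0,-0.006,0,0,0,0,0.1],[0,-0.006,0,0,0,0,0.1],[0,-0.006,0,0,0,0,0.1],[0,-0.006,0,0,0,0,0.1]]]' --grip_force 15

```text
time_s: 4.45
tool_pos: [0.4634, -0.2079, 0.0552]
tool_rot: [-179.9, 0.0, 12.3]
force: [-1.2, 3.8, 2.8]
grip_width: 0.0257
grasp_force: 15.0
```

Gripped at the tab's 26 mm width. Now the arc.

Emit:
servo_tool --series '[[[0.007,0,-0.062,0,0,0,0.1],[0.023,0,-0.122,0,0,0,0.1],[0.047,0,-0.18,0,0,0,0.1],[0.079,0,-0.233,0,0,0,0.1],[0.117,0,-0.282,0,0,0,0.1],[0.163,0,-0.325,0,0,0,0.1],[0.213,0,-0.361,0,0,0,0.1],[0.269,0,-0.39,0,0,0,0.1],[0.328,0,-0.41,0,0,0,0.1],[0.389,0,-0.423,0,0,0,0.1],[0.451,0,-0.426,0,0,0,0.1],[0.451,0,-0.426,0,0,0,0.1]]]'

```text
time_s: 5.45
tool_pos: [0.599, -0.1796, 0.1828]
tool_rot: [179.8, -0.1, 12.4]
force: [-0.5, 0.1, 4.6]
grip_width: 0.0257
grasp_force: 15.0
```

Run:
```python
from h import *
d=grab('side')
cv2.imwrite('pics/a2.png',cv2.resize(d['frame'][180:420,160:480],(640,480))[:,:,::-1])
```

```text
(no output)
```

View pics/a2.png

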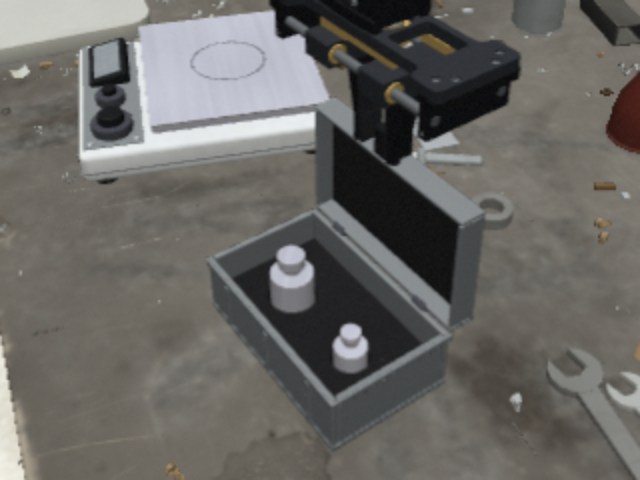

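Lid stands near 90° in the grip, both weights visible in their wells. Push slightly beyond, release, and rise.

Emit:
servo_tool --series '[[[0.035,0,0,0,0,0,0.1],[0.05,0,0,0,0,0,0.1],[0.05,0,0,0,0,0,0.55],[0.05,0,-0.01,0,0,0,0.55],[0.04,0,-0.02,0,0,0,0.55],[0.0,0,-0.08,0,0,0,0.55],[-0.1,0,-0.18,0,0,0,0.55],[-0.2,0,-0.25,0,0,0,0.55],[-0.3,0,-0.25,0,0,0,0.55],[-0.4,0,-0.25,0,0,0,0.55],[-0.4,0,-0.25,0,0,0,0.55],[-0.4,0,-0.25,0,0,0,0.55]]]'

```text
time_s: 6.5
tool_pos: [0.4772, -0.2061, 0.2591]
tool_rot: [-179.9, -0.2, 12.1]
force: [-0.5, -0.8, 0.9]
grip_width: 0.0482
grasp_force: 0.0
```

Run:
```python
from h import *
c=grab('top');d=grab('side');save(d,'side2.png')
cv2.imwrite('pics/a3.png',np.hstack([cv2.resize(c['frame'][170:330,310:490],(390,347)),cv2.resize(d['frame'][230:410,220:420],(385,347))])[:,:,::-1])
for n,cc in(('top',c),('side',d)):
    P=cloud(cc)
    for nm,x,y in(('large',.529,-.153),('small',.546,-.235)):
        m=(np.hypot(P[...,0]-x,P[...,1]-y)<.03)&(P[...,2]>(.062 if nm=='large' else .045))&(P[...,2]<.08)
        if m.sum()>3:
            q=P[m];print(n,nm,m.sum(),q.mean(0).round(4),q.min(0).round(4),q.max(0).round(4))
```

```text
top large 97 [ 0.5291 -0.152   0.0734] [ 0.5189 -0.1624  0.0644] [ 0.5398 -0.1417  0.0793]
top small 54 [ 0.5461 -0.2336  0.0562] [ 0.538  -0.2419  0.0459] [ 0.5531 -0.2244  0.0601]
side large 165 [ 0.5275 -0.1562  0.0709] [ 0.517  -0.1654  0.0621] [ 0.54   -0.1417  0.0753]
side small 94 [ 0.545  -0.237   0.0543] [ 0.5378 -0.2437  0.0454] [ 0.5534 -0.2275  0.0572]
```

View pics/a3.png

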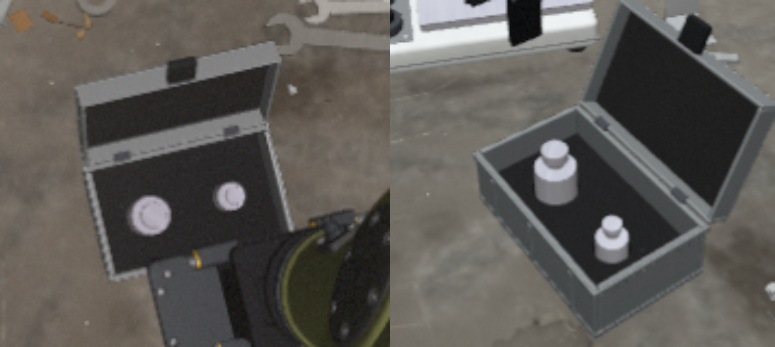

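Run:
```python
from h import *
rel([.529,-.1525,.15],12.2);rel([.529,-.1525,.033],12.2);print(get_obs()['qpos'].round(1))
```

```text
t 6.6 pos [ 0.479  -0.2048  0.2585] [-1.80e+02 -1.00e-01  1.23e+01] -> row [ 0.199 -0.135  0.362] [-0.    -0.001  0.   ]
t 6.6 pos [ 0.479  -0.2048  0.2585] [-1.80e+02 -1.00e-01  1.23e+01] -> row [ 0.198 -0.134  0.752] [-0.    -0.001  0.   ]
[-27.6   0.6  48.8  99.7  -0.6  79.8 -56.4]
```

Emit:
servo_tool --series '[[[0.198,-0.135,0,0,0,0,0.62],[0.198,-0.135,0.1,0,0,0,0.62],[0.198,-0.135,0.2,0,0,0,0.62],[0.198,-0.135,0.3,0,0,0,0.62],[0.198,-0.135,0.36,0,0,0,0.62],[0.198,-0.135,0.36,0,0,0,0.62],[0.198,-0.135,0.36,0,0,0,0.62]]]'

```text
time_s: 7.18
tool_pos: [0.5279, -0.1527, 0.149]
tool_rot: [180.0, 0.2, 12.3]
force: [0.5, -1.7, 0.5]
grip_width: 0.0537
grasp_force: 0.0
```

Run:
```python
from h import *
rel([.529,-.1525,.033],12.2);print(get_obs()['qpos'].round(1))
```

```text
t 7.18 pos [ 0.5279 -0.1527  0.149 ] [180.    0.2  12.3] -> row [ 0.005 -0.     0.387] [0.    0.001 0.   ]
[-28.1  11.3  46.4 104.4  -8.7  68.1 -56.7]
```

Emit:
servo_tool --series '[[[0.003,0,0.08,0,0,0,0.62],[0.003,0,0.16,0,0,0,0.62],[0.003,0,0.22,0,0,0,0.62],[0.003,0,0.27,0,0,0,0.62],[0.003,0,0.31,0,0,0,0.62],[0.003,0,0.35,0,0,0,0.62],[0.003,0,0.385,0,0,0,0.62],[0.003,0,0.385,0,0,0,0.62],[0.003,0,0.385,0,0,0,0.62]]]'

```text
time_s: 7.93
tool_pos: [0.5289, -0.153, 0.0345]
tool_rot: [180.0, 0.0, 12.2]
force: [0.1, 0.5, 0.5]
grip_width: 0.0534
grasp_force: 0.0
```

Emit:
servo_tool --series '[[[0,0,0,0,0,0,0.35],[0,0,0,0,0,0,0.35],[0,0,0,0,0,0,0.35],[0,0,0,0,0,0,0.35],[0,0,0,0,0,0,0.35],[0,0,0,0,0,0,0.35]]]' --grip_force 25

```text
time_s: 8.43
tool_pos: [0.5293, -0.1531, 0.0351]
tool_rot: [180.0, -0.1, 12.2]
force: [-0.4, -0.6, 2.8]
grip_width: 0.0372
grasp_force: 25.0
```

Emit:
servo_tool --series '[[[0,0,-0.04,0,0,0,0.35],[0,0,-0.1,0,0,0,0.35],[0,0,-0.18,0,0,0,0.35],[0,0,-0.26,0,0,0,0.35],[0,0,-0.34,0,0,0,0.35],[0,0,-0.42,0,0,0,0.35],[0,0,-0.46,0,0,0,0.35],[0,0,-0.46,0,0,0,0.35],[0,0,-0.46,0,0,0,0.35]]]'

```text
time_s: 9.18
tool_pos: [0.5283, -0.1526, 0.172]
tool_rot: [-180.0, 0.0, 12.2]
force: [-0.6, 0.1, -5.6]
grip_width: 0.0369
grasp_force: 25.0
```

Run:
```python
from h import *
rel([.56,.02,.17],20);rel([.56,.07,.17],25);o=get_obs();print(o['qpos'].round(1),o['force'],o['grip_width'])
```

```text
t 9.18 pos [ 0.5283 -0.1526  0.172 ] [-180.     0.    12.2] -> row [ 0.225 -0.54   0.007] [-0.     0.    -0.043]
t 9.18 pos [ 0.5283 -0.1526  0.172 ] [-180.     0.    12.2] -> row [ 0.261 -0.703  0.007] [-0.     0.    -0.071]
[-28.9   9.9  47.  102.8  -7.7  70.6 -57.5] [-0.63094357  0.10883827 -5.62719401] 0.03691950068107017
```

Emit:
servo_tool --series '[[[0.02,-0.04,0,0,0,-0.004,0.35],[0.04,-0.11,0,0,0,-0.012,0.35],[0.07,-0.19,0,0,0,-0.02,0.35],[0.1,-0.27,0,0,0,-0.028,0.35],[0.13,-0.35,0,0,0,-0.036,0.35],[0.16,-0.43,0,0,0,-0.044,0.35],[0.19,-0.51,0,0,0,-0.052,0.35],[0.22,-0.59,0,0,0,-0.06,0.35],[0.24,-0.65,0,0,0,-0.066,0.35],[0.26,-0.69,0,0,0,-0.07,0.35],[0.26,-0.7,0,0,0,-0.07,0.35],[0.26,-0.7,0,0,0,-0.07,0.35]]]'

```text
time_s: 10.18
tool_pos: [0.5602, 0.0694, 0.1719]
tool_rot: [180.0, 0.1, 24.9]
force: [0.1, -0.6, -5.5]
grip_width: 0.0371
grasp_force: 25.0
```

Run:
```python
from h import *
rel([.583,.175,.14],35);o=get_obs();print(o['qpos'].round(1),o['force'],o['grip_width'])
```

```text
t 10.18 pos [0.5602 0.0694 0.1719] [1.80e+02 1.00e-01 2.49e+01] -> row [ 0.217 -0.287  0.106] [ 0.     0.    -0.056]
[-42.8  11.   37.2 100.6  -7.   70.8 -68.8] [ 0.08513367 -0.57405848 -5.51477117] 0.03707152911042586
```

Emit:
servo_tool --series '[[[0.02,-0.03,0.01,0,0,-0.006,0.35],[0.06,-0.08,0.03,0,0,-0.016,0.35],[0.11,-0.14,0.05,0,0,-0.026,0.35],[0.15,-0.2,0.07,0,0,-0.036,0.35],[0.19,-0.25,0.09,0,0,-0.046,0.35],[0.217,-0.287,0.1,0,0,-0.056,0.35],[0.217,-0.287,0.106,0,0,-0.056,0.35],[0.217,-0.287,0.106,0,0,-0.056,0.35],[0.217,-0.287,0.106,0,0,-0.056,0.35]]]'

```text
time_s: 10.93
tool_pos: [0.5834, 0.1731, 0.1405]
tool_rot: [179.9, 0.1, 34.9]
force: [0.6, -1.0, -4.7]
grip_width: 0.0372
grasp_force: 25.0
```

Run:
```python
from h import *
rel([.583,.175,.1],35);c=grab('side');save(c,'s5.png')
cv2.imwrite('pics/a5.png',cv2.resize(c['frame'][130:290,190:370],(675,600))[:,:,::-1])
P=cloud(c)
m=(np.hypot(P[...,0]-.583,P[...,1]-.175)<.03)&(P[...,2]>.08)&(P[...,2]<.17)
q=P[m];print(m.sum(),q[:,2].min() if m.sum() else 0)
```

```text
t 10.93 pos [0.5834 0.1731 0.1405] [1.799e+02 1.000e-01 3.490e+01] -> row [ 0.003 -0.006  0.135] [ 0.     0.    -0.001]
514 0.11269540137310219
```

View pics/a5.png

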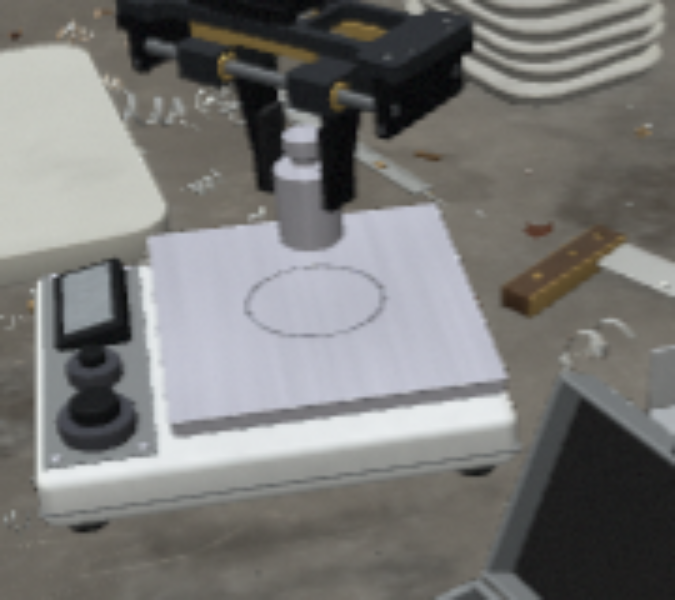

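The weight hangs upright above the circle, its bottom at z 0.113 (27.8 mm below the TCP). Lower it slowly.

Emit:
servo_tool --series '[[[0.003,-0.005,0.03,0,0,0,0.35],[0.003,-0.005,0.06,0,0,0,0.35],[0.003,-0.005,0.085,0,0,0,0.35],[0.003,-0.005,0.105,0,0,0,0.35],[0.003,-0.005,0.12,0,0,0,0.35],[0.003,-0.005,0.13,0,0,0,0.35],[0.003,-0.005,0.138,0,0,0,0.35],[0.003,-0.005,0.144,0,0,0,0.35],[0.003,-0.005,0.148,0,0,0,0.35],[0.003,-0.005,0.15,0,0,0,0.35],[0.003,-0.005,0.15,0,0,0,0.35],[0.003,-0.005,0.15,0,0,0,0.35]]]'

```text
time_s: 11.98
tool_pos: [0.5834, 0.1762, 0.0962]
tool_rot: [-180.0, -0.0, 34.9]
force: [-0.9, -0.3, -2.1]
grip_width: 0.0371
grasp_force: 25.0
```

Emit:
servo_tool --series '[[[0,0,0.002,0,0,0,0.35],[0,0,0.004,0,0,0,0.35],[0,0,0.004,0,0,0,0.35],[0,0,0.004,0,0,0,0.35]]]'

```text
time_s: 12.32
tool_pos: [0.5835, 0.1761, 0.0962]
tool_rot: [-180.0, -0.1, 34.9]
force: [-4.5, -0.7, 6.5]
grip_width: 0.0373
grasp_force: 25.0
```

On the pan (force reversed). Release to a modest opening, then rise.

Emit:
servo_tool --series '[[[0,0,0,0,0,0,0.5],[0,0,0,0,0,0,0.6],[0,0,0,0,0,0,0.65],[0,0,0,0,0,0,0.65],[0,0,0,0,0,0,0.65],[0,0,-0.05,0,0,0,0.65],[0,0,-0.13,0,0,0,0.65],[0,0,-0.23,0,0,0,0.65],[0,0,-0.33,0,0,0,0.65],[0,0,-0.4,0,0,0,0.65],[0,0,-0.4,0,0,0,0.65],[0,0,-0.4,0,0,0,0.65]]]'

```text
time_s: 13.32
tool_pos: [0.5842, 0.1763, 0.2159]
tool_rot: [180.0, -0.2, 34.9]
force: [-0.3, 0.3, -0.7]
grip_width: 0.0564
grasp_force: 0.0
```

Run:
```python
from h import *
c=grab('side');P=cloud(c)
cv2.imwrite('pics/a6.png',cv2.resize(c['frame'][130:290,190:370],(675,600))[:,:,::-1])
m=(np.hypot(P[...,0]-.583,P[...,1]-.175)<.03)&(P[...,2]>.122)&(P[...,2]<.14)
q=P[m];print(m.sum(),q.min(0),q.max(0))
for y in (79.3,-100.7):rel([.4376,.1233,.13],y)
print(get_obs()['qpos'].round(1))
```

```text
90 [0.5712742  0.16270098 0.12226819] [0.59302738 0.1892411  0.13631125]
t 13.37 pos [0.5832 0.1761 0.2143] [-180.    -0.    34.9] -> row [-0.499 -0.133  0.281] [ 0.    -0.    -0.247]
t 13.37 pos [0.5832 0.1761 0.2143] [-180.    -0.    34.9] -> row [-0.499 -0.133  0.281] [-0.    -0.     0.753]
[-46.8  14.9  33.1  91.1  -8.3  76.5 -67.8]
```

View pics/a6.png

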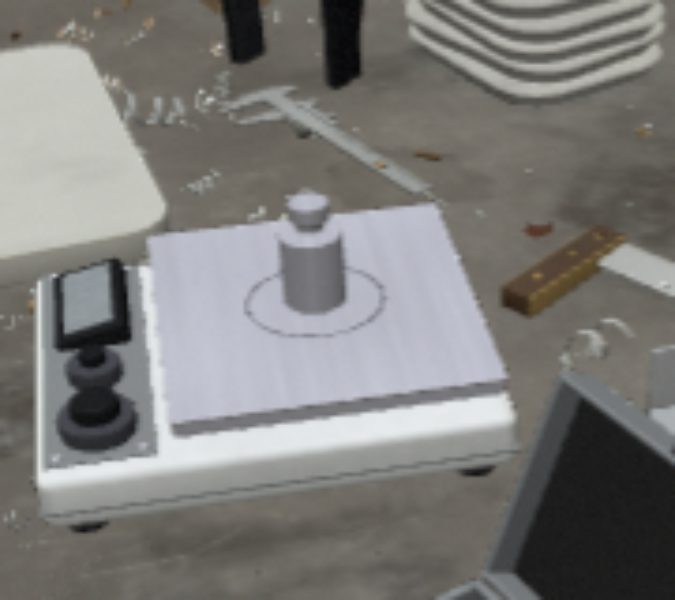

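The weight stands upright in the circle. Next, the button, with fingers closed.

Emit:
servo_tool --series '[[[-0.499,-0.133,0.05,0,0,-0.247,0],[-0.499,-0.133,0.05,0,0,-0.247,0],[-0.499,-0.133,0.05,0,0,-0.247,0],[-0.499,-0.133,0.05,0,0,-0.247,0],[-0.499,-0.133,0.05,0,0,-0.247,0],[-0.499,-0.133,0.05,0,0,-0.247,0],[-0.499,-0.133,0.15,0,0,-0.247,0],[-0.499,-0.133,0.25,0,0,-0.247,0],[-0.499,-0.133,0.28,0,0,-0.247,0],[-0.499,-0.133,0.28,0,0,-0.247,0],[-0.499,-0.133,0.28,0,0,-0.247,0]]]'

```text
time_s: 14.28
tool_pos: [0.4373, 0.1229, 0.1301]
tool_rot: [-179.9, 0.1, 79.4]
force: [1.3, -0.1, 0.4]
grip_width: 0.0018
grasp_force: 0.0
```

Run:
```python
from h import *
rel([.4376,.1233,.077],79.3);print(get_obs()['qpos'].round(1))
```

```text
t 14.28 pos [0.4373 0.1229 0.1301] [-1.799e+02  1.000e-01  7.940e+01] -> row [0.002 0.001 0.177] [-0.  0.  0.]
[-51.2  -2.7  31.7 117.4   1.6  65.  -30.9]
```

Emit:
servo_tool --series '[[[0,0,0.06,0,0,0,0],[0,0,0.12,0,0,0,0],[0,0,0.16,0,0,0,0],[0,0,0.185,0,0,0,0],[0,0,0.2,0,0,0,0],[0,0,0.21,0,0,0,0],[0,0,0.216,0,0,0,0],[0,0,0.22,0,0,0,0],[0,0,0.222,0,0,0,0],[0,0,0.222,0,0,0,0],[0,0,0.222,0,0,0,0]]]'

```text
time_s: 15.2
tool_pos: [0.4383, 0.1234, 0.0645]
tool_rot: [179.9, -0.1, 79.4]
force: [-0.4, -0.5, 4.9]
grip_width: 0.0005
grasp_force: 2.4
```

Emit:
servo_tool --series '[[[0,0,0.003,0,0,0,0],[0,0,0.006,0,0,0,0],[0,0,0.006,0,0,0,0],[0,0,0.006,0,0,0,0]]]'

```text
time_s: 15.53
tool_pos: [0.4384, 0.1234, 0.0642]
tool_rot: [180.0, -0.1, 79.4]
force: [-5.2, -1.9, 18.2]
grip_width: 0.0005
grasp_force: 9.6
```

Bottomed out (18 N, well over the 5 N spring). Release and retreat.

Emit:
servo_tool --series '[[[0,0,0,0,0,0,0],[0,0,0,0,0,0,0],[0,0,-0.02,0,0,0,0],[0,0,-0.05,0,0,0,0],[0,0,-0.12,0,0,0,0],[0,0,-0.22,0,0,0,0],[0,0,-0.32,0,0,0,0],[0,0,-0.4,0,0,0,0],[0,0,-0.4,0,0,0,0],[0,0,-0.4,0,0,0,0],[0,0,-0.4,0,0,0,0]]]'

```text
time_s: 16.45
tool_pos: [0.437, 0.123, 0.1814]
tool_rot: [-180.0, 0.0, 79.4]
force: [-0.4, -0.6, -0.3]
grip_width: 0.0007
grasp_force: 0.0
```

Run:
```python
from h import *
c=grab('side');P=cloud(c);print(get_obs()['force'])
m=(np.hypot(P[...,0]-.4376,P[...,1]-.1233)<.010)&(P[...,2]<.1);print('btn z',np.nanpercentile(P[m][:,2],[50,90]))
cv2.imwrite('pics/a7.png',cv2.resize(c['frame'][130:410,190:450],(557,600))[:,:,::-1])
```

```text
[-0.53564553  0.73691    -0.63728501]
btn z [0.06976622 0.07098466]
```

View pics/a7.png

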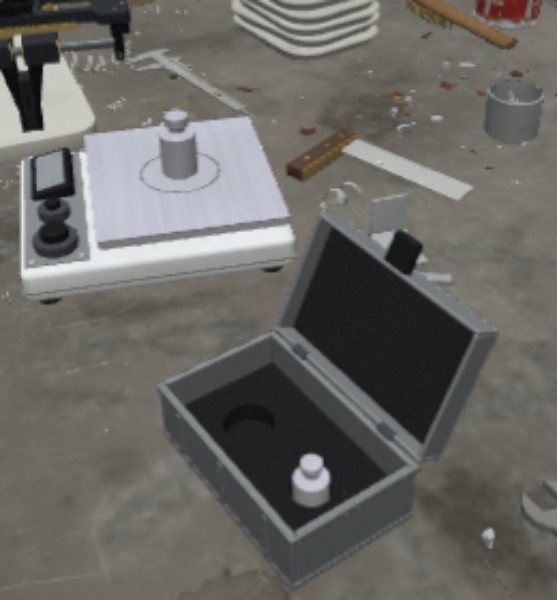

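The button is up again (z 0.070), the weight is in the circle, the lid is open, and the small weight is in its well.

```bash
python3 -c "
from cell import env
print(env.sign_off())"
```

```text
the job is handed in; nothing more can be done
None
```

I handed the job in at about 16.5 s of robot time: the lid is open at its stop, the large weight stands upright in the circle, and the large button was pressed fully down and came back up; the hand-in returned no verdict.

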